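Store a hair roller behind the one-way catch

ROBOT

A 7-joint arm with a two-finger parallel gripper is mounted at the origin on the work surface. World frame = base frame: x ahead of the robot, y to its left, z up, the work surface at z = 0. Lengths are in m, angles in rad, forces in N, time in s.
With the tool pointing down it reaches from about 0.4 to 0.85 m from the base axis. Payload 10.4 kg.
Tool frame: the origin (TCP) lies at the very end of the fingers, on their centre line; the grasp point (between the pads) lies 19 mm behind it (r.pinch_z is the distance from the TCP to the grasp point, in m); z points along the fingers, y is the line along which they close (so a half turn about z gives the same grasp; the last joint's range is limited). The gripper opens to 87 mm and grips with 3 to 60 N. Pads are 19 mm wide; open, the fingers measure 117 mm over their backs; the gripper's body (75 mm by 190 mm) begins 51 mm behind the grasp point.
Start: joints at [-1.209, 0.332, -0.065, 1.46, 0.022, 1.35, -0.088], TCP at [0.235, 0.579, 0.223] pointing down, gripper open.
Joint ranges: [-2.6, 2.6], [-0.5, 2.12], [-1.47, 1.34], [0.16, 2.42], [-1.27, 4.41], [0.06, 2.06], [-2.6, 2.6]. Speed limits (rad/s): [2.22, 2.22, 2.79, 2.79, 3.14, 3.14, 3.14].

INTERFACE

Orientations are given as a unit quaternion [x, y, z, w].
In Python, from bench import sensors, vision, r gives the robot as it stands.
- The arm moves only by the shell command python3 -m crank 'ROWS' [OPENING] [FORCE]. ROWS is JSON, a list of rows, each a list of 2 entries, a list of its own where there are three numbers: the shift along the tool's x, y, z normalised to -1 to 1, where 1 is 3 cm, then the turn about the tool's z normalised to -1 to 1, where 1 is 8 degrees. A call has 1 to 12 rows; each row shifts and turns the commanded pose from where the row before left it, along the tool's axes as they then stand; what a row does not reach is not made up. A row lasts 1/8 s, in which the tool goes at most 62.5 mm and 10.7 degrees, less where a joint would pass 70% of its speed; a pose out of reach is approached as far as the arm can. A call with a number of a shift or a turn outside -1 to 1 is refused whole. A call with a gripper value outside its range is refused whole. OPENING is the opening, from 0 (shut) to 1 (fully open), set as the call begins (- or left out, the last holds). The fingers move at their own pace and stop on an object; FORCE is the grip in N (left out, the last holds). Time passes only in rows, so rows that do not move let the fingers close. It gives the time, the measured TCP pose, the force, the opening and the grip force at its end, in the units of the state.
- sensors.read_state(): the state, without advancing time (a new reading comes with each control period).
- vision.camera(name): name is "scene" or "top" or "wrist"; returns the picture (480x640x3 uint8, red, green, blue); there is no depth.
- vision.camera_model(name): a dict with "vertical_fov" (degrees; the focal length in pixels is half the picture's height over the tangent of half this angle, whatever the lens; pixels are square), "cx", "cy" (the principal point, pixels), "dist" ([k1, k2, p1, p2, k3] as OpenCV has them; the pictures are not rectified), "camera_from_world" (4x4, takes a point from world to camera coordinates); the wrist camera has in their place "hand_eye" (4x4, takes a point from camera to tool coordinates, whose origin is the TCP and whose axes are the flange's). Camera axes: x right, y down, z forward; pixel columns grow to the right and rows downward; lengths in m; the calibration is good to about 2 mm. A picture is of the moment at which its call begins: read the wrist's pose just before it. camera_model takes no time and is no camera call.
- r.close_job(): hands the job in; it is judged then, once.
The state is a dict: "time": time; "joint_positions": joint angles; "joint_vel": joint speeds; "joint_torque": joint torques, N m; "ee_pos": TCP position; "eef_rot": TCP orientation; "ft_force": force on the tool from outside, world axes, zero at the start; "torque": the same for the moment, N m; "width": finger opening in m; "grip_force": force on a finger pad.
Only numpy, scipy, OpenCV 4.12 (cv2) and the standard library are available. Lean on these libraries where they do the work, as an engineer would, in place of code of your own. Each camera call takes 0.05 s, during which the arm holds its last target. There are 200 camera calls.

TASK

Take the larger of the two hair rollers from the rest tray, lay it in the open end of the cream storage lane, and push it endways under the bridge until its rear rim too has clicked past the sprung pawl (the front rim gives a first click, the rear rim the second). Then take hold of it beyond the bridge and draw it gently back until it presses against the pawl, hold that pull for about a second to prove that the catch holds, and leave it lying there, against the pawl. Leave the smaller roller and the other things where they are, and do not force the pawl.

Things in the scene. Friction and masses are not known exactly. Their poses are not given: they have to be found in the camera images.
- roller_mid (a point): Middle, on its axis, of the larger hair roller: a rigid spool lying down, 72 mm long, about 90 g; black barrel 36 mm in diameter (free over 56 mm) between two grey ribbed rims 44 mm in diameter, 8 mm thick. x runs along the roller (ends alike); it may be rolled any way. It starts in either tray groove, along it, its axis 27 mm above the table.
- small_roller_mid (a point): Centre of the smaller roller, same shape, 72 mm long, rims 33 mm, barrel 25 mm in diameter; x along its axis. It lies in the other groove of the tray, to be left alone.
- tray: Fixed cream rest tray, 190 mm (its x) by 110 mm (its y). Origin: centre of its underside, on the table. Floor 5 mm thick; two grooves along y, at x = -45 and +45 mm, each 40 mm wide between low walls 5 mm thick whose tops are 13 mm above the table.
- lane: Fixed cream lane. Origin at table height on its centre line, level with the pawl's blocking face; x down the lane (push direction), y left, z up. Base x -170 to 120 mm, 90 wide, 6 thick; channel 40 mm wide, open above and at x = -170; its low walls are 5 thick, tops at z 16; end stop at x 114, 36 high. The large roller lies in it on its rims, axis at z 28, 1.6 mm play each side.
- bridge_top (a point): Middle of the top of the bridge over the lane, at lane x 18 mm, 61 mm above the table. Bridge x 13 to 23, underside at z 53; legs: y 27.5 to 33.5, and y -24.5 to -30.5, where a guide wall 36 high runs from x -47 to the bridge. The roller fits under it, a gripper holding the roller does not: let go, push its rear end with closed fingers, grasp again beyond.
- pawl: Steel pawl, 16 mm high (z 20 to 36). Origin: its upright pivot at lane x -34, y 31, z 28 mm. Its tooth has a ramp on the incoming side and a square blocking face at lane x 0. A roller pushed down the lane swings it out (+y); it is sprung, 2 N at the tip shut, 5 N open, pushing through takes 3 to 10 N, and snaps shut behind each rim. Backwards it is rigid: pull 4 to 10 N, never 30 N.
- pawl_tip (a point): Inner corner of the pawl's blocking face: shut at lane x 0, y 16.5, z 28 mm; y about 22 while a rim passes, 18 beside the barrel. The second click comes with the roller's centre about 40 mm down the lane. Bearing back on the pawl its centre is at 36 mm, and its barrel is free to grasp from lane x 23 (bridge) to 64.
- spray: White spray bottle with black cap, 52 mm in diameter, 170 mm tall, bystander; origin at the centre of its underside.
- jar: Glass jar with metal cap, 64 mm in diameter, 65 mm tall, bystander; origin at the centre of its underside.
- can: Aluminium can, 54 mm in diameter, 70 mm tall, bystander; origin at the centre of its underside.
Things that resemble listed ones, but are neither listed nor needed, are in the scene too. What is shaped like the part that bears roller_mid but green is not meant.

How it is judged:
On the way, in this order (a step that is already met when the one before it is completed fails the run):
1. the larger roller lies in the lane's channel, short of the pawl (y of roller_mid in the frame of lane between -0.006 and 0.006 m and z of roller_mid in the frame of lane between 0.022 and 0.034 m and angle between the x axis of roller_mid and the x axis of lane, either way round below 0.12 rad and x of roller_mid in the frame of lane between -0.16 and -0.032 m), for 0.2 s.
2. the roller is half-way through under the bridge, its front rim past the pawl (y of roller_mid in the frame of lane between -0.006 and 0.006 m and z of roller_mid in the frame of lane between 0.022 and 0.034 m and angle between the x axis of roller_mid and the x axis of lane, either way round below 0.12 rad and x of roller_mid in the frame of lane between -0.02 and 0.025 m), for 0.02 s.
3. the rear rim is past the pawl too and the pawl has snapped shut behind it (y of roller_mid in the frame of lane between -0.006 and 0.006 m and z of roller_mid in the frame of lane between 0.022 and 0.034 m and angle between the x axis of roller_mid and the x axis of lane, either way round below 0.12 rad and y of pawl_tip in the frame of lane below 0.0185 m and x of roller_mid in the frame of lane above 0.034 m), for 0.1 s.
4. the roller is pulled back against the shut pawl with at least 2.5 N for 0.4 s (y of roller_mid in the frame of lane between -0.006 and 0.006 m and z of roller_mid in the frame of lane between 0.022 and 0.034 m and angle between the x axis of roller_mid and the x axis of lane, either way round below 0.12 rad and y of pawl_tip in the frame of lane below 0.0185 m and x of roller_mid in the frame of lane between 0.033 and 0.04 m and contact force between roller and pawl above 2.5 N), for 0.4 s.
At the end, for the whole second after the job is handed in: The larger roller lies still in the lane's channel beyond the shut pawl, its rear rim within 5 mm of the blocking face (centre 34 to 41 mm down the lane), along the lane within 0.12 rad, within 6 mm of the centre line and down on the channel floor (axis 22 to 34 mm above the lane's underside) (all of step 3 and x of roller_mid in the frame of lane below 0.041 m and linear speed of roller below 0.01 m/s); the robot touches nothing.
It fails at once if the pawl is forced: more than 30 N between roller and pawl (contact force between roller and pawl above 30 N).
It fails at once if the smaller roller is moved by more than 30 mm (distance of small_roller_mid from where it was at the start of the episode above 0.03 m).
It fails at once if the spray bottle is moved by more than 30 mm (distance of spray from where it was at the start of the episode above 0.03 m).
It fails at once if the jar is moved by more than 30 mm (distance of jar from where it was at the start of the episode above 0.03 m).
It fails at once if the can is moved by more than 30 mm (distance of can from where it was at the start of the episode above 0.03 m).
It also fails if it takes over 72 s, if anything falls off the work surface, if the arm or the gripper's body presses on something with over 40 N, if the wrist force passes 120 N, or if a joint passes its speed limit or range.

## Working session

There is one attempt and no reset: what is moved stays moved. The work goes in short steps, Python scripts to look and compute and a shell command to move; the robot and the scene stay as the last step left them, time stands still between calls to the robot, and variables do not carry over. Pictures are saved under pics/ and viewed, at most 13 in all, crops included, and the job is handed in when it is done.

```bash
mkdir -p pics; ls
python3 - <<'E'
from bench import sensors, vision, r
import cv2,json
s=sensors.read_state(); print(s['time'],s['ee_pos'],s['eef_rot'],r.pinch_z)
for n in("scene","top"):
    cv2.imwrite(f"pics/{n}0.png",vision.camera(n)[:,:,::-1]); 
for n in("scene","top","wrist"): print(n,vision.camera_model(n))
E
```

```text
pics
0.0 [0.23446762 0.57891369 0.22174462] [ 1.91212395e-01  9.81548416e-01 -7.18763782e-04 -1.02634951e-04] 0.0187
scene {'vertical_fov': 45.88707306647802, 'cx': 333.2856454107379, 'cy': 238.59862383868207, 'dist': array([0.03093918, 0.        , 0.        , 0.        , 0.        ]), 'camera_from_world': array([[ 8.91238907e-03,  9.99958707e-01,  1.77576014e-03,
        -2.68290109e-02],
       [ 6.84960778e-01, -4.81108059e-03, -7.28564058e-01,
        -3.60157476e-01],
       [-7.28525430e-01,  7.70957239e-03, -6.84975372e-01,
         1.89055078e+00],
       [ 0.00000000e+00,  0.00000000e+00,  0.00000000e+00,
         1.00000000e+00]])}
top {'vertical_fov': 57.23948352087633, 'cx': 315.2834888306265, 'cy': 243.34201163388258, 'dist': array([-0.09804283,  0.        ,  0.        ,  0.        ,  0.        ]), 'camera_from_world': array([[ 1.48370145e-01, -9.88931816e-01,  4.04113732e-04,
        -6.18770584e-02],
       [-9.68694974e-01, -1.45416218e-01, -2.01206786e-01,
         5.99418057e-01],
       [ 1.99038557e-01,  2.94616170e-02, -9.79548705e-01,
         8.50394862e-01],
       [ 0.00000000e+00,  0.00000000e+00,  0.00000000e+00,
         1.00000000e+00]])}
wrist {'vertical_fov': 65.49143505460408, 'cx': 318.9117314726725, 'cy': 238.1586822191915, 'dist': array([-0.02944277,  0.        ,  0.        ,  0.        ,  0.        ]), 'hand_eye': array([[ 2.21603954e-04, -9.59195962e-01, -2.82742035e-01,
         7.91306795e-02],
       [ 9.99999970e-01,  1.83604778e-04,  1.60892191e-04,
        -2.73811760e-04],
       [-1.02414351e-04, -2.82742062e-01,  9.59195974e-01,
        -1.62265559e-01],
       [ 0.00000000e+00,  0.00000000e+00,  0.00000000e+00,
         1.00000000e+00]])}
```

View pics/top0.png

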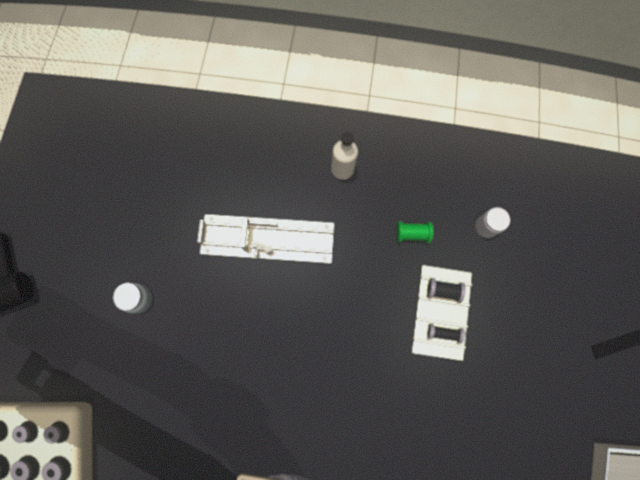

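View pics/scene0.png

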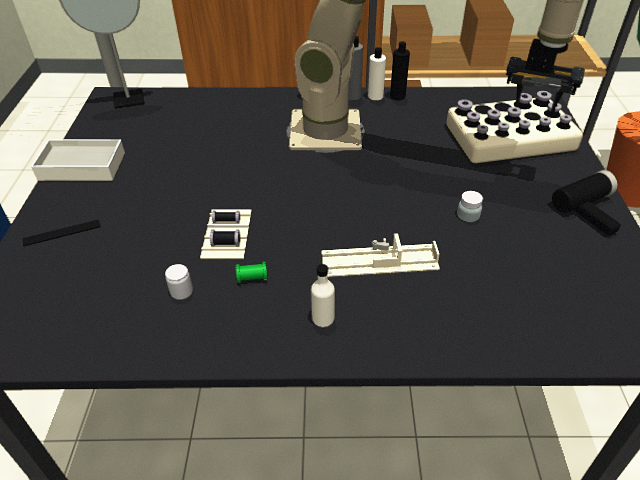

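Top picture: the cream tray is at (442,312) and the lane at (267,239), with its open end on the right (335,242), the bridge near (250,235) and the end stop near (201,231).
Candidates for the large roller:
- Black roller in the far tray groove at (447,290), the thicker one.
- Black roller in the near groove at (446,333), the thinner one.
- Green decoy at (415,232).
- Rollers in the holder at (25,435).

My choice is (447,290). I'll measure it and check it in a crop.

```bash
cat > h.py <<'E'
import numpy as np, cv2
from bench import sensors, vision, r
from scipy.spatial.transform import Rotation as R
def K(m):
    f=240/np.tan(np.radians(m["vertical_fov"])/2); return np.array([[f,0,m["cx"]],[0,f,m["cy"]],[0,0,1]])
def wfc(name,st=None):
    m=vision.camera_model(name)
    if name!="wrist": return np.linalg.inv(m["camera_from_world"])
    T=np.eye(4); T[:3,:3]=R.from_quat(st["eef_rot"]).as_matrix(); T[:3,3]=st["ee_pos"]; return T@m["hand_eye"]
def cast(name,px,z,st=None):
    m=vision.camera_model(name); T=wfc(name,st)
    u=cv2.undistortPoints(np.array(px,float).reshape(-1,1,2),K(m),m["dist"])[:,0]
    d=np.c_[u,np.ones(len(u))]@T[:3,:3].T
    return T[:3,3]+d*((z-T[2,3])/d[:,2])[:,None]
def proj(name,P,st=None):
    m=vision.camera_model(name); C=np.linalg.inv(wfc(name,st))
    return cv2.projectPoints(np.array(P,float).reshape(-1,3),cv2.Rodrigues(C[:3,:3])[0],C[:3,3],K(m),m["dist"])[0][:,0]
def tool(st,p):  # world point in tool axes (from TCP), m
    return R.from_quat(st["eef_rot"]).inv().apply(np.array(p)-st["ee_pos"])
E
python3 - <<'E'
from h import *
im=cv2.imread("pics/top0.png")
g=(im.min(2)>150).astype(np.uint8); g[:200]=0; g[380:]=0
g=cv2.morphologyEx(g,cv2.MORPH_CLOSE,np.ones((9,9)))
for c in cv2.findContours(g,0,2)[0]:
    if cv2.contourArea(c)>1500:
        b=cv2.boxPoints(cv2.minAreaRect(c)); P=cast("top",b,0.006)
        print("box",b.round().tolist(),P[:,:2].round(4).tolist(),"edges",np.linalg.norm(np.roll(P,-1,0)-P,axis=1).round(3),"ctr",P.mean(0).round(4))
hs=cv2.cvtColor(im,cv2.COLOR_BGR2HSV)
for y0 in (276,320):
    print("roller approx",cast("top",[[447.5,y0+14]],0.027))
crop=np.hstack([cv2.resize(im[255:375,395:485],(360,480),interpolation=2),cv2.resize(im[205:270,190:345],(440,184),interpolation=2).copy() if 0 else cv2.copyMakeBorder(cv2.resize(im[205:270,190:345],(440,184),interpolation=2),0,296,0,0,0)])
cv2.imwrite("pics/crop.png",crop)
E
```

```text
box [[411.0, 354.0], [422.0, 265.0], [474.0, 271.0], [463.0, 360.0]] [[0.408, -0.2061], [0.6005, -0.2093], [0.603, -0.325], [0.4096, -0.3178]] edges [0.192 0.116 0.194 0.112] ctr [ 0.5053 -0.2645  0.006 ]
box [[197.0, 254.0], [199.0, 213.0], [334.0, 222.0], [331.0, 263.0]] [[0.5515, 0.2848], [0.6435, 0.2974], [0.6667, -0.004], [0.5753, -0.0107]] edges [0.093 0.302 0.092 0.296] ctr [0.6092 0.1419 0.006 ]
roller approx [[ 0.55043381 -0.26426034  0.027     ]]
roller approx [[ 0.45855481 -0.27325461  0.027     ]]
```

View pics/crop.png

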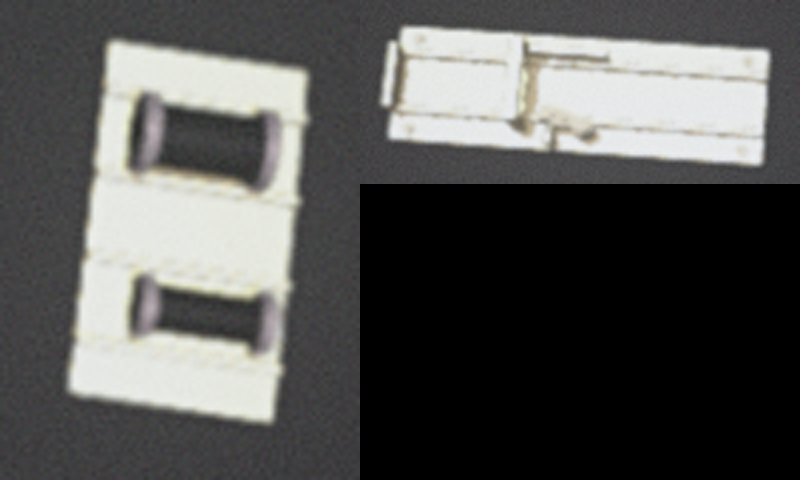

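The crop confirms the choice: the thicker black roller with grey rims is at about top pixel (447,290), world (0.550,-0.264). The smaller one is at (446,333). The pawl lies on the side of the lane nearer the robot, so lane x runs roughly along world +y. I'll move toward the roller now.

```bash
python3 -m crank '[[[-1,-0.65,0],0],[[-1,-0.65,0],0],[[-1,-0.65,0],0],[[-1,-0.65,0],0],[[-1,-0.65,0],0],[[-1,-0.65,0],0],[[-1,-0.65,0],0],[[-1,-0.65,0],0],[[-1,-0.65,0],0],[[-1,-0.65,0],0],[[-1,-0.65,0],0],[[-1,-0.65,0],0]]' 1 20; python3 -m crank '[[[0,0,0],1],[[0,0,0],1],[[0,0,0],1],[[0,0,0],1],[[0,0,0],1],[[0,0,0],1],[[0,0,0],1],[[0,0,0],1],[[0,0,0],0.5],[[0,0,0],0]]'
python3 - <<'E'
from h import *
s=sensors.read_state(); print(R.from_quat(s["eef_rot"]).as_matrix().round(3)); print(tool(s,[.55,-.264,.2]))
print("rim pts",cast("top",[[432.5,289.3],[462,292.5]],.03).round(4), "spray",cast("top",[[343,176]],0.02),"can",cast("top",[[488,235]],0.0),"jar",cast("top",[[136,300]],0.0))
E
```

```text
time: 1.6
ee_pos: [0.4808, 0.2262, 0.2223]
eef_rot: [0.191, 0.982, -0.0, -0.0]
ft_force: [0.2, -0.3, 0.1]
width: 0.0872
grip_force: 0.0
time: 2.85
ee_pos: [0.4802, 0.2272, 0.2222]
eef_rot: [0.707, 0.707, -0.0, -0.0]
ft_force: [0.3, 0.3, -0.2]
width: 0.087
grip_force: 0.0
[[ 0.  1. -0.]
 [ 1. -0. -0.]
 [-0. -0. -1.]]
[-0.49120078  0.06989367  0.02234476]
rim pts [[ 0.5469 -0.2313  0.03  ]
 [ 0.5492 -0.295   0.03  ]] spray [[ 0.77205777 -0.00961316  0.02      ]] can [[ 0.69125549 -0.35320666  0.        ]] jar [[0.43030026 0.40007137 0.        ]]
```

```bash
python3 -m crank '[[[-0.4,0.9,0],0],[[-0.4,0.9,0],0],[[-0.4,0.9,0],0],[[-0.4,0.9,0],0],[[-0.3,0.7,0],0],[[0,0,0],0],[[0,0,0],0],[[0,0,0],0]]'
python3 - <<'E'
from h import *
s=sensors.read_state(); im=vision.camera("wrist"); cv2.imwrite("pics/w1.png",im[:,:,::-1]); np.save("w1.npy",np.r_[s["ee_pos"],s["eef_rot"]])
E
```

```text
time: 3.85
ee_pos: [0.6088, 0.171, 0.2227]
eef_rot: [0.707, 0.707, 0.0, -0.0]
ft_force: [0.6, 0.7, -0.7]
width: 0.087
grip_force: 0.0
```

View pics/w1.png

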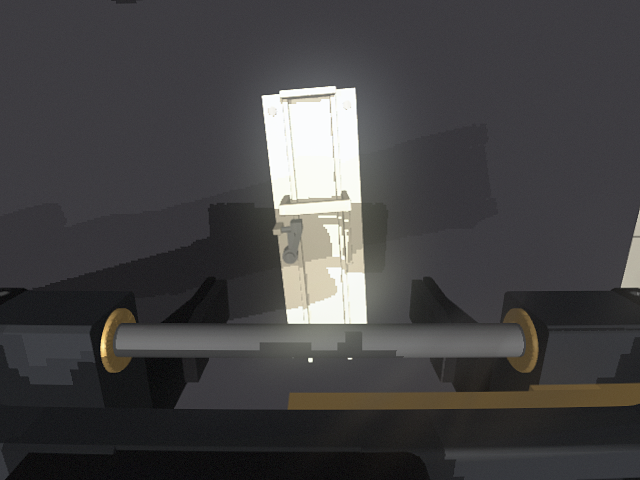

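The wrist picture shows the lane pointing up the image. Its base corners are near (263,96) and (356,89), the bridge top spans (283,208) to (351,203), and the pawl is at about (291,240). I'll fit the edges.

Run:
```python
from h import *
a=np.load("w1.npy"); s=dict(ee_pos=a[:3],eef_rot=a[3:])
im=cv2.imread("pics/w1.png"); g=im.min(2)
L=[];Rr=[]
for v in list(range(104,190,4))+list(range(265,318,4)):
    row=g[v].astype(int); d=np.diff(row)
    L.append((256+np.argmax(d[256:300])+.5,v)); Rr.append((340+np.argmin(d[340:390])+.5,v))
def fit(p):
    P=cast("wrist",p,.006,s)[:,:2]
    for _ in range(3):
        vx,vy,x0,y0=cv2.fitLine(P.astype(np.float32),cv2.DIST_HUBER,0,1e-4,1e-4)[:,0]; n=np.array([-vy,vx]); e=(P-[x0,y0])@n; P=P[abs(e)<.002]
    sg=np.sign(vy); return np.array([x0,y0]),np.array([vx,vy])*sg,len(P),e.std()
l=fit(L);q=fit(Rr);print(l,q)
u=l[1]+q[1];u/=np.linalg.norm(u);n=np.array([-u[1],u[0]])
print("u",u,"yaw deg",np.degrees(np.arctan2(u[1],u[0])),"width",(l[0]-q[0])@n)
c=((l[0]@n)+(q[0]@n))/2*n   # on centre line
C=cast("wrist",[[263,96],[356,89]],.006,s)[:,:2]; print("end along",C@u)
B=cast("wrist",[[282,204],[284,214],[351,200],[351,209]],.061,s)[:,:2]; print("bridge along",B@u,"n",(B-c)@n)
T=cast("wrist",[[299,221],[301,236]],.036,s)[:,:2]; print("pawl tooth",T@u,(T-c)@n)
x0=(C@u).mean()-.120; o=c+u*x0; print("origin",o,"bridge mid minus origin",(B@u).mean()-x0)
np.save("lane.npy",np.r_[o,u])
crop=cv2.resize(im[190:275,255:375],(800,567),interpolation=2); cv2.imwrite("pics/c2.png",crop)
```

```text
(array([0.5605766 , 0.17142092], dtype=float32), array([-0.08040544,  0.9967622 ], dtype=float32), 36, np.float64(0.00029165183506161093)) (array([0.6510469 , 0.17148198], dtype=float32), array([-0.0799173,  0.9968015], dtype=float32), 36, np.float64(0.00032578463854881693))
u [-0.08016139  0.9967819 ] yaw deg 94.59783 width 0.090184
end along [0.23377662 0.23298049]
bridge along [0.13827832 0.12916539 0.13702002 0.12896723] n [ 0.02986219  0.02905122 -0.03097428 -0.03052698]
pawl tooth [0.11575739 0.10065724] [0.01820879 0.01768095]
origin [0.60652983 0.16252184] bridge mid minus origin 0.019979184209307083
```

View pics/c2.png

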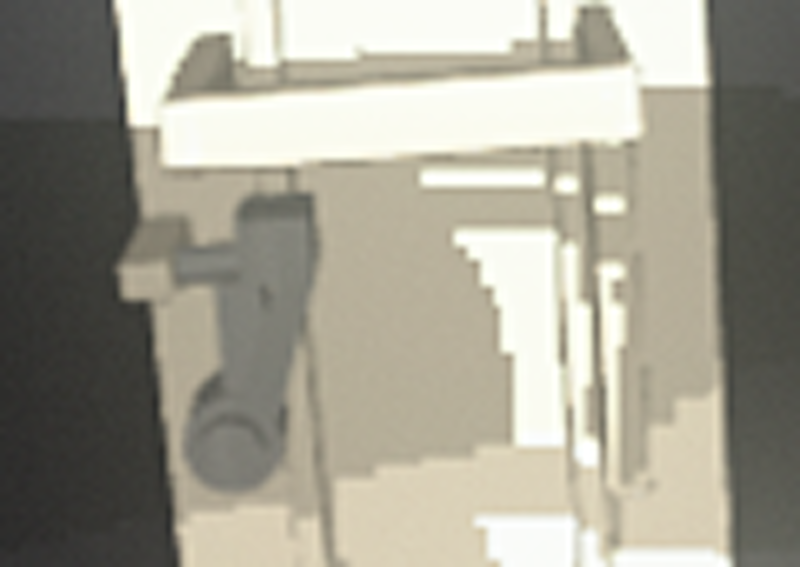

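The crop shows the pawl shut with its blocking face just before the bridge, pivot disc at lower left, and the channel clear. The lane fit is good: width 90.2 mm, yaw 94.6°, origin about (0.6066, 0.1620). Next is the roller, looked at from close above.

```bash
python3 -m crank '[[[-1,-0.15,0],0],[[-1,-0.15,0],0],[[-1,-0.15,0],0],[[-1,-0.15,0],0],[[-1,-0.15,0],0],[[-1,-0.15,0],0],[[-1,-0.15,0],0],[[-1,-0.15,0],0],[[-1,-0.15,0],0],[[-1,-0.15,0],0],[[-1,-0.15,0],0],[[-1,-0.15,0],0]]'; python3 -m crank '[[[-1,-0.2,0],-0.25],[[-1,0,0.3],0],[[-1,0,0.5],0],[[-0.7,0,0.5],0],[[0,0,0],0],[[0,0,0],0]]'
python3 - <<'E'
from h import *
s=sensors.read_state(); im=vision.camera("wrist"); cv2.imwrite("pics/w2.png",im[:,:,::-1]); np.save("w2.npy",np.r_[s["ee_pos"],s["eef_rot"]])
print(proj("wrist",[[.548,-.263,.03],[.548,-.227,.03],[.548,-.299,.03]],s))
E
```

```text
time: 5.4
ee_pos: [0.5549, -0.1901, 0.2228]
eef_rot: [0.707, 0.707, 0.0, 0.0]
ft_force: [-0.2, -0.4, -0.5]
width: 0.087
grip_force: 0.0
time: 6.15
ee_pos: [0.5523, -0.2996, 0.1841]
eef_rot: [0.695, 0.719, 0.0, 0.0]
ft_force: [-0.4, 0.7, 0.3]
width: 0.0875
grip_force: 0.0
[[316.86996197 179.34420437]
 [318.36379906 135.33802917]
 [315.46772235 220.74184246]]
```

View pics/w2.png

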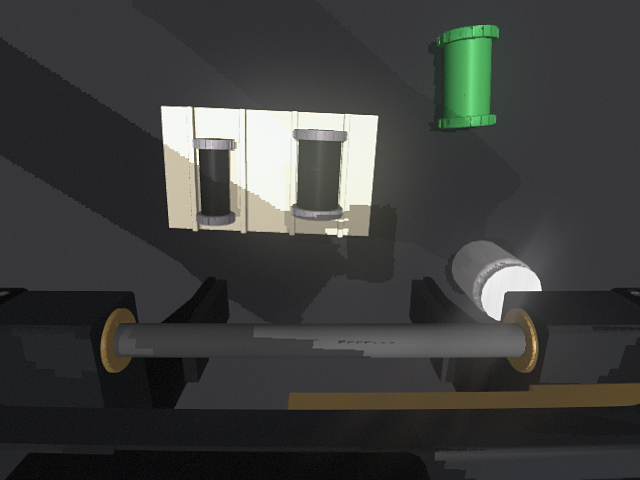

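The large roller is at about (318,173), with rims at (320,134) and (317,211). The smaller one is at (215,181), the green decoy at (468,77) and the can at (495,275). The roller centre is about (0.549,-0.262), lying along world y. I'll descend and grip.

```bash
python3 -m crank '[[[0,0,0],0.25],[[0.6,-0.05,0.5],0],[[0.6,-0.05,0.5],0],[[0,0,1],0],[[0,0,1],0],[[0,0,0.7],0],[[0,0,0.7],0],[[0,0,0],0],[[0,0,0],0]]'
python3 - <<'E'
from h import *
s=sensors.read_state(); print(s["ee_pos"],tool(s,[.549,-.262,.019])/.03)
E
```

```text
time: 7.32
ee_pos: [0.5495, -0.2647, 0.0526]
eef_rot: [0.707, 0.707, 0.0, 0.001]
ft_force: [0.2, -0.1, -0.7]
width: 0.0866
grip_force: 0.0
[ 0.54950232 -0.2646527   0.0526235 ] [ 0.08867211 -0.01824534  1.1207402 ]
```

```bash
python3 -m crank '[[[0.1,0,0.4],0],[[0,0,0.4],0],[[0,0,0.3],0],[[0,0,0],0],[[0,0,0],0]]'; python3 -m crank '[[[0,0,0],0],[[0,0,0],0],[[0,0,0],0],[[0,0,0],0],[[0,0,0],0],[[0,0,0],0],[[0,0,0],0],[[0,0,0],0]]' 0 20;  python3 -m crank '[[[0,0,-0.5],0],[[0,0,-0.8],0],[[0,0,-0.8],0],[[0,0,-0.8],0],[[0,0,0],0]]'
```

```text
time: 7.95
ee_pos: [0.5489, -0.2619, 0.0186]
eef_rot: [0.707, 0.707, 0.0, 0.0]
ft_force: [-1.0, 0.3, -0.1]
width: 0.087
grip_force: 0.0
time: 8.95
ee_pos: [0.5489, -0.2617, 0.0185]
eef_rot: [0.707, 0.707, 0.0, -0.0]
ft_force: [-0.6, 0.0, -0.3]
width: 0.0352
grip_force: 20.0
time: 9.57
ee_pos: [0.55, -0.2624, 0.1081]
eef_rot: [0.707, 0.707, 0.001, 0.002]
ft_force: [0.7, 0.6, -0.9]
width: 0.0355
grip_force: 20.0
```

Gripped: the width is 35.4 mm, against a 36 mm barrel. Carrying it to lane x ≈ -0.105, world (0.615, 0.0575).

```bash
python3 -m crank '[[[0.9,0.18,0],0],[[0.9,0.18,0],0],[[0.9,0.18,0],0],[[0.9,0.18,0],0],[[0.9,0.18,0],0],[[0.9,0.18,0],0],[[0.9,0.18,0],0],[[0.9,0.18,0],0],[[0.9,0.18,0],0],[[0.9,0.18,0],0],[[0.9,0.18,0],0],[[0.8,0.18,0],-0.575]]';  python3 -m crank '[[[0,0,0],0],[[0,0,0],0],[[0,0,0],0]]'
python3 - <<'E'
from h import *
s=sensors.read_state(); o=np.array([.6066,.162]);u=np.array([-.0802,.9968]);n=np.array([-u[1],u[0]])
p=o-.105*u; print(tool(s,[*p,.06])/.03, s["ee_pos"], np.degrees(R.from_quat(s["eef_rot"]).as_matrix()[:,0]@[*n,0]))
im=vision.camera("wrist"); cv2.imwrite("pics/w3.png",im[:,:,::-1])
im=vision.camera("scene"); cv2.imwrite("pics/s3.png",cv2.resize(im[200:300,290:470,::-1],(720,400)))
E
```

```text
time: 11.08
ee_pos: [0.6137, 0.0604, 0.105]
eef_rot: [0.677, 0.736, -0.0, -0.0]
ft_force: [0.2, 0.2, -0.3]
width: 0.0356
grip_force: 20.0
time: 11.45
ee_pos: [0.6139, 0.0579, 0.1055]
eef_rot: [0.679, 0.734, -0.0, 0.0]
ft_force: [0.8, -0.1, -0.7]
width: 0.0357
grip_force: 20.0
[-0.02048531  0.03754535  1.51778638] [0.61385202 0.05787849 0.10553343] -0.1348631282402424
```

View pics/w3.png

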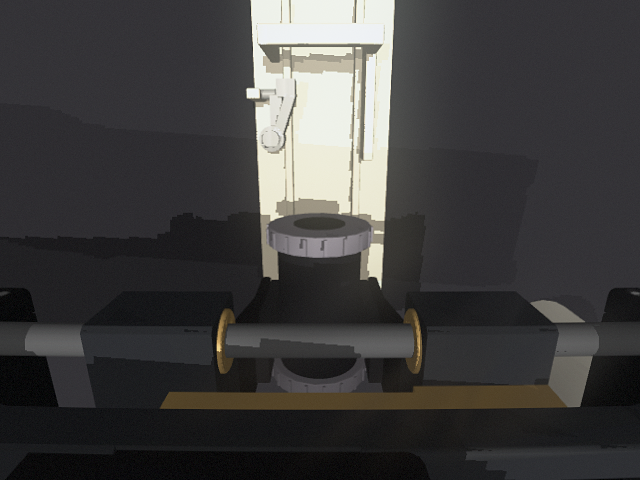

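The wrist view shows the roller held square at (320,235), with the lane centred at u≈322 and parallel to it. A +1 mm y trim is needed, then I lower it.

```bash
python3 -m crank '[[[0,0.04,0.6],0],[[0,0,0.6],0],[[0,0,0.6],0],[[0,0,0.4],0],[[0,0,0.3],0],[[0,0,0.15],0],[[0,0,0.1],0],[[0,0,0.08],0],[[0,0,0],0],[[0,0,0],0]]'
```

```text
time: 12.8
ee_pos: [0.6153, 0.0594, 0.0209]
eef_rot: [0.678, 0.735, 0.0, 0.0]
ft_force: [0.2, -0.6, -0.2]
width: 0.0353
grip_force: 20.0
```

```bash
python3 -m crank '[[[0,0,0.04],0],[[0,0,0],0]]'; python3 -m crank '[[[0,0,0],0],[[0,0,0],0],[[0,0,0],0],[[0,0,0],0],[[0,0,-0.5],0],[[0,0,-0.8],0],[[0,0,-0.8],0],[[-0.7,0,-0.5],0],[[-0.8,0,0],0],[[-0.8,0,0],0],[[0,0,0],0]]' 0.75
python3 - <<'E'
from h import *
s=sensors.read_state(); im=vision.camera("wrist"); cv2.imwrite("pics/w4.png",im[:,:,::-1]);np.save("w4.npy",np.r_[s["ee_pos"],s["eef_rot"]])
o=np.array([.6066,.162]);u=np.array([-.0802,.9968]);n=np.array([-u[1],u[0]])
d=s["ee_pos"][:2]-o; print("lane",d@u,d@n,s["ee_pos"][2])
for c in(-.1,-.11):print(proj("wrist",[[*(o+u*(c+.036)),.05],[*(o+u*(c-.036)),.05]],s))
E
```

```text
time: 13.05
ee_pos: [0.6152, 0.0594, 0.0195]
eef_rot: [0.678, 0.735, 0.0, 0.0]
ft_force: [-0.0, 0.3, -0.2]
width: 0.0354
grip_force: 20.0
time: 14.42
ee_pos: [0.6205, -0.0137, 0.0979]
eef_rot: [0.68, 0.733, -0.0, 0.001]
ft_force: [0.0, -0.9, 0.2]
width: 0.0652
grip_force: 0.0
lane -0.17624635381238113 0.00027177313960106454 0.09794139262283998
[[321.0304879   59.91414015]
 [321.53077954 197.3807167 ]]
[[321.10700282  80.53462902]
 [321.59166739 214.54566481]]
```

View pics/w4.png

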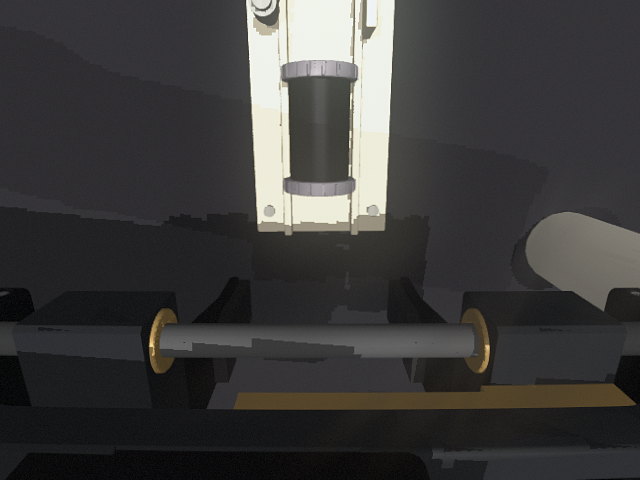

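The roller lies square in the channel, rims at (319,68) and (319,187), centre at lane x ≈ -0.100. I'll close the fingers, offset 3 mm away from the pawl, lower behind it and push.

```bash
python3 -m crank '[[[0,0.1,0.4],0],[[0,0,0.5],0],[[0,0,0.5],0],[[0,0,0.5],0],[[0,0,0.5],0],[[0,0,0],0],[[0,0,0],0]]' 0 20;  python3 -m crank '[[[0.4,0,0],0],[[0.3,0,0],0],[[0.2,0,0],0],[[0.2,0,0],0],[[0,0,0],0]]'
```

```text
time: 15.35
ee_pos: [0.6239, -0.0093, 0.0258]
eef_rot: [0.679, 0.735, 0.0, 0.0]
ft_force: [0.7, 0.0, 0.2]
width: 0.0045
grip_force: 0.0
time: 15.98
ee_pos: [0.6209, 0.0244, 0.0254]
eef_rot: [0.678, 0.735, 0.0, -0.0]
ft_force: [-0.2, -0.4, -0.2]
width: 0.0006
grip_force: 0.0
```

```bash
cat > l.py <<'E'
from h import *
import sys
s=sensors.read_state()
o=np.array([.6066,.162]);u=np.array([-.0802,.9968]);n=np.array([-u[1],u[0]])
d=s["ee_pos"][:2]-o; f=s["ft_force"][:2]; print("lane x,y,z",(d@u).round(4),(d@n).round(4),s["ee_pos"][2].round(4),"F",(f@u).round(2),(f@n).round(2),s["ft_force"][2].round(2))
E
python3 l.py; python3 -m crank '[[[0.4,0,0],0],[[0.4,0,0],0],[[0.4,0,0],0],[[0,0,0],0]]'; python3 l.py
```

```text
lane x,y,z -0.1383 -0.0032 0.0254 F -0.38 0.25 -0.25
time: 16.48
ee_pos: [0.6179, 0.0614, 0.0253]
eef_rot: [0.678, 0.735, 0.0, -0.0]
ft_force: [-0.0, -0.0, -0.1]
width: 0.0005
grip_force: 0.0
lane x,y,z -0.1012 -0.0032 0.0253 F -0.02 0.01 -0.1
```

```bash
python3 -m crank '[[[0.25,0,0],0],[[0.25,0,0],0],[[0.2,0,0],0],[[0.2,0,0],0],[[0,0,0],0]]'; python3 l.py;  python3 -m crank '[[[0.15,0,0],0],[[0.15,0,0],0],[[0.15,0,0],0],[[0.15,0,0],0],[[0.15,0,0],0]]'; python3 l.py; python3 -m crank '[[[0.15,0,0],0],[[0.15,0,0],0],[[0,0,0],0]]'; python3 l.py
python3 - <<'E'
from h import *
cv2.imwrite("pics/w5.png",vision.camera("wrist")[:,:,::-1])
E
```

```text
time: 17.1
ee_pos: [0.6156, 0.0882, 0.0253]
eef_rot: [0.678, 0.735, 0.0, -0.001]
ft_force: [-0.2, 0.6, 0.5]
width: 0.0005
grip_force: 0.0
lane x,y,z -0.0743 -0.0031 0.0253 F 0.66 0.11 0.5
time: 17.73
ee_pos: [0.6143, 0.1092, 0.0255]
eef_rot: [0.678, 0.735, 0.0, 0.0]
ft_force: [1.5, -0.7, 0.7]
width: 0.0002
grip_force: 0.9
lane x,y,z -0.0532 -0.0034 0.0255 F -0.8 -1.39 0.67
time: 18.1
ee_pos: [0.6131, 0.1189, 0.0253]
eef_rot: [0.678, 0.735, 0.0, -0.0]
ft_force: [0.7, 0.6, -0.8]
width: 0.0007
grip_force: 0.0
lane x,y,z -0.0435 -0.003 0.0253 F 0.58 -0.78 -0.77
```

View pics/w5.png

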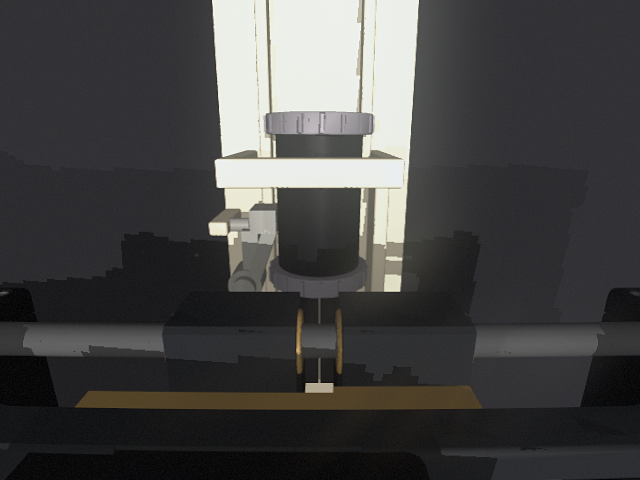

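The front rim (320,120) is already beyond the bridge (310,172), and the pawl (263,220) rests beside the barrel, so the first click is done. Now the second.

```bash
cat > c.py <<'E'
from h import *
s=sensors.read_state()
o=np.array([.6066,.162]);u=np.array([-.0802,.9968])
im=vision.camera("wrist"); col=im[:200,300:340].mean((1,2))
v=np.argmin(np.diff(col[:]))+1; P=cast("wrist",[[320,v]],.05,s)[0,:2]
print("front rim row",v,"roller centre lane x",((P-o)@u-.036).round(4))
E
python3 c.py; python3 -m crank '[[[0.15,0,0],0],[[0.15,0,0],0],[[0.15,0,0],0],[[0.15,0,0],0],[[0.15,0,0],0]]'; python3 l.py; python3 c.py
```

```text
front rim row 187 roller centre lane x -0.0226
time: 18.82
ee_pos: [0.6122, 0.1395, 0.0257]
eef_rot: [0.679, 0.734, -0.0, 0.001]
ft_force: [1.6, -3.9, 1.3]
width: 0.0004
grip_force: 1.9
lane x,y,z -0.0229 -0.0037 0.0257 F -3.99 -1.32 1.35
front rim row 112 roller centre lane x 0.0248
```

```bash
python3 -m crank '[[[0.12,0,0],0],[[0.12,0,0],0],[[0.12,0,0],0]]'; python3 l.py; python3 -m crank '[[[0.1,0,0],0],[[0.1,0,0],0],[[0,0,0],0],[[0,0,0],0]]'; python3 l.py; python3 c.py
python3 - <<'E'
from h import *
cv2.imwrite("pics/w6.png",vision.camera("wrist")[:,:,::-1])
E
```

```text
time: 19.25
ee_pos: [0.6108, 0.1516, 0.0254]
eef_rot: [0.678, 0.735, 0.0, -0.0]
ft_force: [1.6, -2.2, 0.7]
width: 0.0005
grip_force: 1.2
lane x,y,z -0.0107 -0.0033 0.0254 F -2.31 -1.41 0.72
time: 19.75
ee_pos: [0.6101, 0.1574, 0.0253]
eef_rot: [0.678, 0.735, -0.0, -0.0]
ft_force: [-1.5, -0.4, 0.5]
width: 0.0004
grip_force: 0.0
lane x,y,z -0.0049 -0.0031 0.0253 F -0.29 1.49 0.47
front rim row 133 roller centre lane x 0.0356
```

View pics/w6.png

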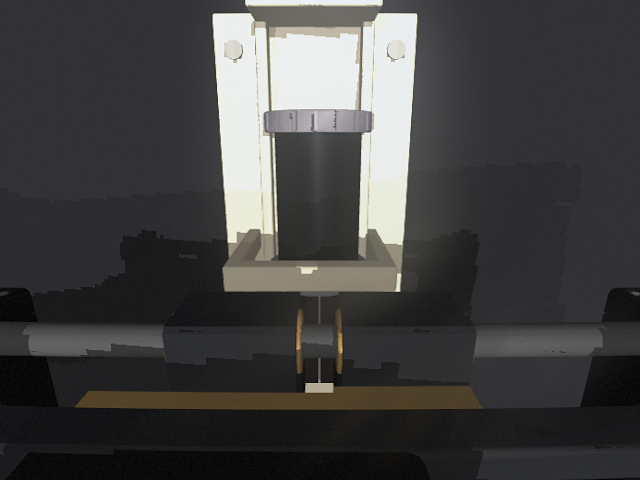

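The front rim is at (319,112) and the rear rim is hidden under or behind the bridge. That puts the centre at lane x ≈ 0.043, and the push force has dropped to about zero, so the second click is done. I'll push 2 mm more for margin, then rise and go over to the far side.

```bash
python3 -m crank '[[[0.07,0,0],0],[[0,0,0],0]]'; python3 l.py; python3 -m crank '[[[0,0,-0.3],0],[[0,0,-0.7],0],[[0,0,-0.8],0],[[0,0,-0.5],0],[[0.5,-0.1,0],0],[[0.8,0,0],0],[[0.6,0,0],0],[[0,0,0],0],[[0,0,0],0]]'; python3 -m crank '[[[0,0,0],0],[[0,0,0],0],[[0,0,0],0],[[0,0,0],0]]' 0.75; python3 l.py
```

```text
time: 20.1
ee_pos: [0.6102, 0.1594, 0.0254]
eef_rot: [0.678, 0.735, 0.0, -0.0]
ft_force: [-0.4, -0.3, -0.4]
width: 0.0003
grip_force: 0.0
lane x,y,z -0.0029 -0.0033 0.0254 F -0.3 0.46 -0.37
time: 21.22
ee_pos: [0.6027, 0.2148, 0.0941]
eef_rot: [0.679, 0.734, -0.0, 0.0]
ft_force: [0.3, -0.3, -0.1]
width: 0.0004
grip_force: 0.0
time: 21.72
ee_pos: [0.6027, 0.2156, 0.0945]
eef_rot: [0.679, 0.735, 0.0, -0.0]
ft_force: [-0.1, 1.2, 0.3]
width: 0.0325
grip_force: 0.0
lane x,y,z 0.0538 -0.0004 0.0945 F 1.17 -0.02 0.33
```

```bash
python3 -m crank '[[[0,0,0],0],[[0,0,0],0],[[0,0,0],0],[[0,0,0.5],0],[[0,0,0.6],0],[[0,0,0.6],0],[[0,0,0.5],0],[[0,0,0.28],0],[[0,0,0],0],[[0,0,0],0]]'; python3 -m crank '[[[0,0,0],0],[[0,0,0],0],[[0,0,0],0],[[0,0,0],0],[[0,0,0],0],[[0,0,0],0]]' 0 15; python3 l.py
```

```text
time: 22.98
ee_pos: [0.6031, 0.2159, 0.0207]
eef_rot: [0.678, 0.735, 0.0, 0.0]
ft_force: [0.3, 0.9, 0.9]
width: 0.0653
grip_force: 0.0
time: 23.72
ee_pos: [0.6027, 0.2158, 0.0201]
eef_rot: [0.678, 0.735, 0.0, 0.0]
ft_force: [-0.4, 0.7, 0.6]
width: 0.0355
grip_force: 15.0
lane x,y,z 0.054 -0.0005 0.0201 F 0.73 0.37 0.6
```

Gripped at 35.5 mm. Now drawing it back gently.

```bash
python3 -m crank '[[[-0.06,0,0],0],[[-0.06,0,0],0],[[-0.05,0,0],0],[[0,0,0],0]]'; python3 l.py; python3 -m crank '[[[-0.04,0,0],0],[[0,0,0],0]]'; python3 l.py; python3 -m crank '[[[-0.04,0,0],0],[[0,0,0],0]]'; python3 l.py
```

```text
time: 24.22
ee_pos: [0.6031, 0.2104, 0.0201]
eef_rot: [0.679, 0.735, 0.0, 0.0]
ft_force: [-0.1, -0.1, 2.0]
width: 0.0354
grip_force: 15.0
lane x,y,z 0.0485 -0.0004 0.0201 F -0.04 0.1 2.04
time: 24.48
ee_pos: [0.6032, 0.2094, 0.0201]
eef_rot: [0.678, 0.735, 0.0, 0.0]
ft_force: [0.1, 1.0, 1.2]
width: 0.0357
grip_force: 15.0
lane x,y,z 0.0476 -0.0005 0.0201 F 0.94 -0.19 1.25
time: 24.72
ee_pos: [0.6033, 0.209, 0.0202]
eef_rot: [0.678, 0.735, 0.0, -0.0]
ft_force: [-0.5, 3.8, 0.9]
width: 0.0354
grip_force: 15.0
lane x,y,z 0.0471 -0.0005 0.0202 F 3.8 0.17 0.86
```

```bash
python3 -m crank '[[[-0.03,0,0],0],[[0,0,0],0]]'; python3 l.py; python3 -m crank '[[[0,0,0],0],[[0,0,0],0],[[0,0,0],0],[[0,0,0],0]]'; python3 l.py
```

```text
time: 24.98
ee_pos: [0.6033, 0.2089, 0.0201]
eef_rot: [0.678, 0.735, 0.001, -0.0]
ft_force: [0.4, 7.0, 0.6]
width: 0.0357
grip_force: 15.0
lane x,y,z 0.047 -0.0005 0.0201 F 6.94 -0.96 0.63
time: 25.48
ee_pos: [0.6032, 0.2089, 0.0201]
eef_rot: [0.678, 0.735, 0.001, -0.0]
ft_force: [0.7, 6.7, 0.4]
width: 0.0356
grip_force: 15.0
lane x,y,z 0.047 -0.0004 0.0201 F 6.65 -1.24 0.4
```

```bash
python3 -m crank '[[[0,0,0],0],[[0,0,0],0],[[0,0,0],0],[[0,0,0],0],[[0,0,0],0],[[0,0,0],0]]'; python3 l.py; python3 -m crank '[[[0.04,0,0],0],[[0.02,0,0],0],[[0,0,0],0]]'; python3 l.py; python3 -m crank '[[[0,0,0],0],[[0,0,0],0],[[0,0,0],0],[[0,0,0],0],[[0,0,0],0],[[0,0,-0.3],0],[[0,0,-0.6],0],[[0,0,-1],0],[[0,0,-1],0],[[0,0,-1],0],[[0,0,0],0],[[0,0,0],0]]' 0.75
python3 - <<'E'
from h import *
s=sensors.read_state();im=vision.camera("wrist")
cv2.imwrite("pics/w7.png",im[:,:,::-1])
im=vision.camera("top")
o=np.array([.6066,.162]);u=np.array([-.0802,.9968])
for c in (.034,.036,.041): print(c,proj("wrist",[[*(o+u*(c+.036)),.05]],s))
E
```

```text
time: 26.22
ee_pos: [0.6033, 0.2089, 0.0201]
eef_rot: [0.678, 0.735, 0.001, -0.0]
ft_force: [0.6, 7.0, 1.0]
width: 0.0354
grip_force: 15.0
lane x,y,z 0.047 -0.0005 0.0201 F 6.95 -1.14 0.96
time: 26.6
ee_pos: [0.6033, 0.209, 0.0201]
eef_rot: [0.679, 0.735, -0.0, 0.0]
ft_force: [0.3, 2.7, 2.0]
width: 0.0353
grip_force: 15.0
lane x,y,z 0.0471 -0.0005 0.0201 F 2.67 -0.48 2.01
time: 28.1
ee_pos: [0.6031, 0.2092, 0.1374]
eef_rot: [0.678, 0.735, 0.0, -0.0]
ft_force: [0.1, -0.3, 0.1]
width: 0.0654
grip_force: 0.0
0.034 [[320.5199495  212.72281334]]
0.036 [[320.52179227 209.85492756]]
0.041 [[320.52640965 202.63068414]]
```

View pics/w7.png

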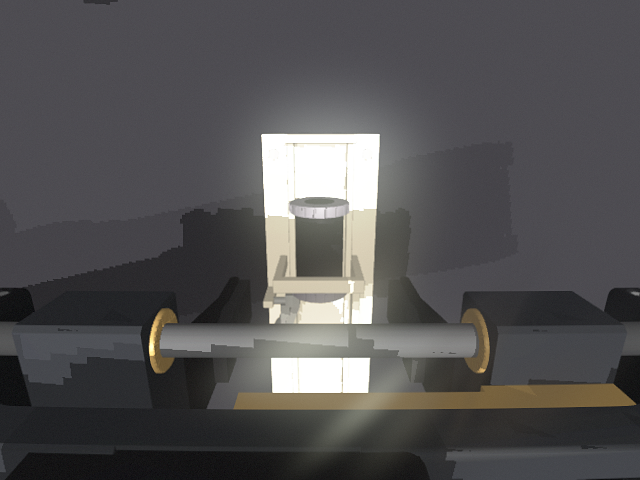

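The roller lies square beyond the bridge. Its front rim's top edge is at about row 207, against 210 predicted for a centre at 36 mm and 203 for 41 mm. The robot is clear of everything, so I'm handing in.

```bash
python3 -c "
from bench import r
print(r.close_job())"
```

```text
the job is handed in; nothing more can be done
None
```

The larger roller is through the lane and resting against the shut pawl; a pull of about 7 N was held for about 1.2 s, the arm was clear of everything, and I handed the job in at about 28 s, but no verdict came back.

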